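# Line up the measuring mugs by size on the daycare shelf

### The arm

A 7-joint arm with a two-finger parallel gripper is mounted at the origin on the work surface. World frame = base frame: x ahead of the robot, y to its left, z up, the work surface at z = 0. Lengths are in m, angles in rad, forces in N, time in s.
With the tool pointing down it reaches from about 0.425 to 0.925 m from the base axis. Payload 6.8 kg.
Tool frame: the origin (TCP) lies at the very end of the fingers, on their centre line; the grasp point (between the pads) lies r.pinch_z behind it (r.pinch_z is the distance from the TCP to the grasp point, in m); z points along the fingers, y is the line along which they close (so a half turn about z gives the same grasp; the last joint's range is limited). The gripper opens to 85 mm and grips with 20 to 120 N. Pads are 22 mm wide; open, the fingers measure 114 mm over their backs; the gripper's body (76 mm by 85 mm) begins 54 mm behind the grasp point. The pads swing forward as they close: fully open they stand 13 mm farther back than shut.
Start: joints at [1.211, 0.477, 0.022, 1.555, -0.011, 1.109, -0.083], TCP at [0.168, -0.654, 0.231] pointing down, gripper open.
Joint ranges: [-2.96, 2.96], [-0.34, 2.1], [-1.41, 1.46], [0.24, 2.44], [-1.37, 4.51], [0.17, 1.92], [-2.96, 2.96]. Speed limits (rad/s): [2.39, 2.39, 3.14, 3.14, 3.14, 3.14, 3.14].

### API

Orientations are given as a rotation vector (axis times angle).
In Python, from bench import status, grab_frame, camera_model, r gives the robot as it stands. The module is installed in compiled form; this text tells all that it offers.
- The arm moves only by the shell command python3 -m creep 'ROWS' [FORCE]. ROWS is text: rows parted by semicolons, each of 7 numbers parted by spaces: the turn, a rotation vector about the tool's x, y, z in rad, then the shift along the tool's x, y, z in mm, then the opening, from -1 (shut) to 1 (fully open). In form: rx ry rz tx ty tz fingers; .... A call has 1 to 10 rows; each row is the pose to reach, as a shift and turn from the pose commanded when the call began, along the tool's axes at that moment; what a row does not reach only later rows make up. A row lasts 1/8 s, in which the tool goes at most 62.5 mm and 10.7 degrees, less where a joint would pass 70% of its speed; a pose out of reach is approached as far as the arm can. A call with a gripper value outside its range is refused whole. The fingers move at their own pace and stop on an object; FORCE is the grip in N (left out, the last holds). Time passes only in rows, so rows that repeat a pose let the fingers close. It gives the time, the measured TCP pose, the force, the opening and the grip force at its end, in the units of the state.
- status.get_obs(): the state, without advancing time (a new reading comes with each control period).
- grab_frame(name): name is "scene" or "side" or "wrist"; returns (picture, depth): 480x640x3 uint8, red, green, blue; 480x640 float32, m along the optical axis (not along the pixel's ray), 0 where there is no reading.
- camera_model(name): a dict with "K" (3x3 intrinsics, pixels), "rvec" (rotation vector, rad) and "tvec" (3), from world to camera coordinates, as OpenCV has them. Camera axes: x right, y down, z forward; pixel columns grow to the right and rows downward; lengths in m; the calibration is good to about 2 mm. A picture is of the moment at which its call begins: read the wrist's pose just before it. camera_model takes no time and is no camera call; for the wrist camera it gives the pose at the moment of the call.
- r.hand_in(): hands the job in; it is judged then, once.
The state is a dict: "clock": time; "joints": joint angles; "qvel": joint speeds; "tau": joint torques, N m; "tcp_pos": TCP position; "orientation": TCP orientation; "contact_force": force on the tool from outside, world axes, zero at the start; "moment": the same for the moment, N m; "grip_width": finger opening in m; "gripper_force": force on a finger pad.
Only numpy, scipy, OpenCV 4.12 (cv2) and the standard library are available. Lean on these libraries where they do the work, as an engineer would, in place of code of your own. Each camera call takes 0.05 s, during which the arm holds its last target. There are 200 camera calls.

### The job

Put the four measuring mugs away in order of size on the shelf's row of grey pads: the tallest on the pad next to the tilting bin, then each next smaller one, so that the smallest stands farthest from the bin. Stand each mug upright in the middle of its pad, with its handle pointing straight out over the shelf's front edge (the robot's side), and let go of it.

Things in the scene. Friction and masses are not known exactly. Their poses are not given: they have to be found in the camera images.
- mug1_center (a point): The smallest of four like cream plastic measuring mugs: a round open cup 38 mm across and 46 mm high (wall 3 mm) with one handle, a loop of 8 mm rod that stands out 24 mm from the wall. Loose, upright on the table; low toys (up to 35 mm) lie about, 25 mm or more from its wall. Point: the cup's centre, half-way up (23 mm above its underside), z up; the handle points along the mug's own -x. Weighs about 30 g.
- mug2_center (a point): The second smallest of four like cream plastic measuring mugs: a round open cup 46 mm across and 62 mm high (wall 3 mm) with one handle, a loop of 8 mm rod that stands out 24 mm from the wall. Loose, upright on the table; low toys (up to 35 mm) lie about, 25 mm or more from its wall. Point: the cup's centre, half-way up (31 mm above its underside), z up; the handle points along the mug's own -x. Weighs about 42 g.
- mug3_center (a point): The second largest of four like cream plastic measuring mugs: a round open cup 54 mm across and 78 mm high (wall 3 mm) with one handle, a loop of 8 mm rod that stands out 24 mm from the wall. Loose, upright on the table; low toys (up to 35 mm) lie about, 25 mm or more from its wall. Point: the cup's centre, half-way up (39 mm above its underside), z up; the handle points along the mug's own -x. Weighs about 56 g.
- mug4_center (a point): The largest of four like cream plastic measuring mugs: a round open cup 62 mm across and 94 mm high (wall 3 mm) with one handle, a loop of 8 mm rod that stands out 24 mm from the wall. Loose, upright on the table; low toys (up to 35 mm) lie about, 25 mm or more from its wall. Point: the cup's centre, half-way up (47 mm above its underside), z up; the handle points along the mug's own -x. Weighs about 72 g.
- pad1: One of four identical grey round pads, 76 mm across and 2 mm thick, fixed in a straight row about 100 mm apart on the front ledge of the shelf unit. The numbering says nothing of its place in the row. The origin is the centre of its underside, on the ledge 30 mm above the table; a mug stands on the pad's top, 32 mm above the table.
- pad2: One of four identical grey round pads, 76 mm across and 2 mm thick, fixed in a straight row about 100 mm apart on the front ledge of the shelf unit. The numbering says nothing of its place in the row. The origin is the centre of its underside, on the ledge 30 mm above the table; a mug stands on the pad's top, 32 mm above the table.
- pad3: One of four identical grey round pads, 76 mm across and 2 mm thick, fixed in a straight row about 100 mm apart on the front ledge of the shelf unit. The numbering says nothing of its place in the row. The origin is the centre of its underside, on the ledge 30 mm above the table; a mug stands on the pad's top, 32 mm above the table.
- pad4: One of four identical grey round pads, 76 mm across and 2 mm thick, fixed in a straight row about 100 mm apart on the front ledge of the shelf unit. The numbering says nothing of its place in the row. The origin is the centre of its underside, on the ledge 30 mm above the table; a mug stands on the pad's top, 32 mm above the table.
- bin: The tilting bin: a sage green open tray hung on pivots between two uprights, on a base 130 by 110 mm, about 95 mm high with the tray tilted. It stands at the left or the right end of the shelf unit, in line with the row of pads (its centre about 135 mm from the nearest pad's); a wooden crayon caddy, 85 mm high with its crayons, stands at the other end. Fixed. Origin: centre of the base's underside, on the table.
- shelf: The low sage green molded shelf unit, fixed, long side along its own y (420 mm). Front ledge: 130 mm deep, top 30 mm above the table, with the pads along its middle; behind it (+x side) a raised tier 75 mm deep, top 55 mm above the table, carrying two toy blocks up to 40 mm high. Origin: on the table under the middle of the front ledge; its own -x points out of the front edge, to the robot's side.
Things that resemble listed ones, but are neither listed nor needed, are in the scene too. Leave any orange or purple look-alike of the part that bears mug3_center alone.

How it is judged:
At the end, for the whole second after the job is handed in: Each mug stands upright (within 0.1 rad) and at rest on the pad of its rank, tallest next to the bin and descending to the smallest farthest from it, its centre within 15 mm of the pad's centre, its handle within 0.3 rad of straight out of the shelf's front edge ((horizontal distance between mug1_center and pad1 below 0.015 m or horizontal distance between mug1_center and pad2 below 0.015 m or horizontal distance between mug1_center and pad3 below 0.015 m or horizontal distance between mug1_center and pad4 below 0.015 m) and horizontal distance between mug1_center and bin between 0.4 and 0.47 m and height (world z) of mug1_center between 0.049 and 0.061 m and angle between each of mug1_center, mug2_center, mug3_center, mug4_center's own z axis and vertical below 0.1 rad and angle between the x axis of each of mug1_center, mug2_center, mug3_center, mug4_center and the x axis of shelf, either way round below 0.3 rad and linear speed of each of mug1, mug2, mug3, mug4 below 0.01 m/s and angular speed of each of mug1, mug2, mug3, mug4 below 0.1 rad/s and (horizontal distance between mug2_center and pad1 below 0.015 m or horizontal distance between mug2_center and pad2 below 0.015 m or horizontal distance between mug2_center and pad3 below 0.015 m or horizontal distance between mug2_center and pad4 below 0.015 m) and horizontal distance between mug2_center and bin between 0.3 and 0.37 m and height (world z) of mug2_center between 0.057 and 0.069 m and (horizontal distance between mug3_center and pad1 below 0.015 m or horizontal distance between mug3_center and pad2 below 0.015 m or horizontal distance between mug3_center and pad3 below 0.015 m or horizontal distance between mug3_center and pad4 below 0.015 m) and horizontal distance between mug3_center and bin between 0.2 and 0.27 m and height (world z) of mug3_center between 0.065 and 0.077 m and (horizontal distance between mug4_center and pad1 below 0.015 m or horizontal distance between mug4_center and pad2 below 0.015 m or horizontal distance between mug4_center and pad3 below 0.015 m or horizontal distance between mug4_center and pad4 below 0.015 m) and horizontal distance between mug4_center and bin between 0.1 and 0.17 m and height (world z) of mug4_center between 0.073 and 0.085 m and ((y of bin in the frame of shelf above 0 m and y of bin in the frame of mug1_center above 0 m and y of bin in the frame of mug2_center above 0 m and y of bin in the frame of mug3_center above 0 m and y of bin in the frame of mug4_center above 0 m) or (y of bin in the frame of shelf below 0 m and y of bin in the frame of mug1_center below 0 m and y of bin in the frame of mug2_center below 0 m and y of bin in the frame of mug3_center below 0 m and y of bin in the frame of mug4_center below 0 m))); the robot touches nothing.
It also fails if it takes over 104 s, if anything falls off the work surface, if the arm or the gripper's body presses on something with over 40 N, if the wrist force passes 120 N, or if a joint passes its speed limit or range.

## Working session

There is one attempt and no reset: what is moved stays moved. The work goes in short steps, Python scripts to look and compute and a shell command to move; the robot and the scene stay as the last step left them, time stands still between calls to the robot, and variables do not carry over. Pictures are saved under pics/ and viewed, at most 14 in all, crops included, and the job is handed in when it is done.

```bash
mkdir -p pics
python3 - <<'E'
from bench import status, grab_frame, camera_model, r
import cv2, numpy as np
o=status.get_obs(); print(o['clock'],o['tcp_pos'],o['orientation'],o['grip_width'],r.pinch_z)
for n in ['scene','side']:
    p,d=grab_frame(n); cv2.imwrite(f'pics/{n}0.png',p[:,:,::-1]); np.savez(f'{n}0.npz',p=p,d=d)
    m=camera_model(n); R=cv2.Rodrigues(np.array(m['rvec']))[0]; print(n,m['K'],(-R.T@np.array(m['tvec'])),R[2])
E
```

```text
0.0 [ 0.168014   -0.65313177  0.23028858] [-3.11489305e+00 -3.94254550e-01  5.80475533e-04] 0.08521243350806429 0.0187
scene [[464.59595072   0.         323.311882  ]
 [  0.         464.59595072 239.11420199]
 [  0.           0.           1.        ]] [ 1.119525   -0.01968263  0.93678514] [-0.59401098  0.00415492 -0.8044462 ]
side [[438.70499506   0.         324.33086107]
 [  0.         438.70499506 239.89254822]
 [  0.           0.           1.        ]] [ 0.44430896 -0.56925189  0.70891544] [ 0.02712497  0.62182443 -0.78268679]
```

View pics/scene0.png

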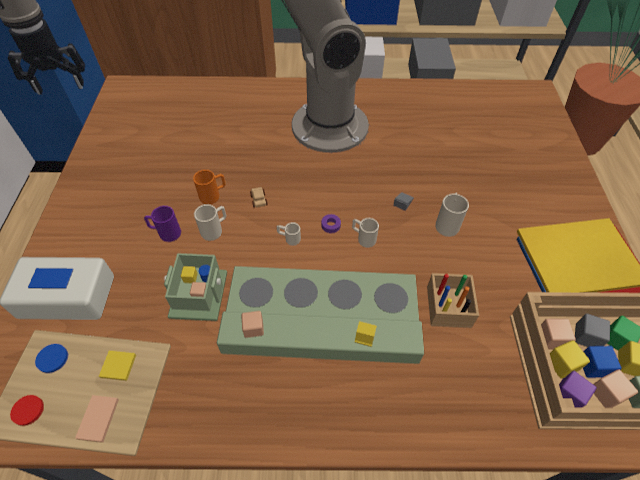

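View pics/side0.png

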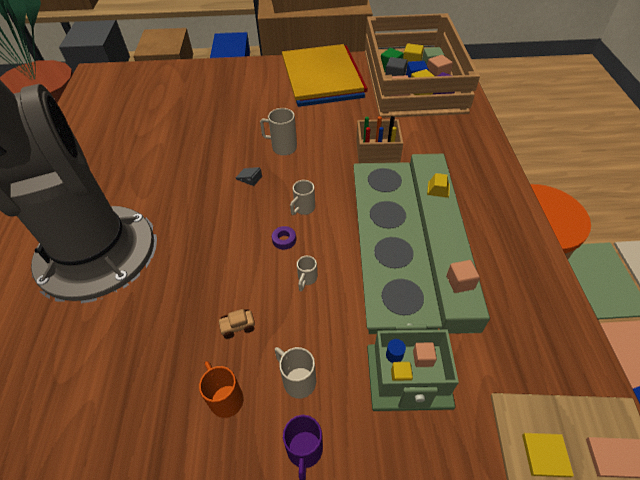

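The scene view shows the bin at image left (195,287), which is -y. The pads sit at (256,293), (300,293), (345,294) and (391,297). Mug4 is at (452,215), mug3 at (208,222), mug2 at (367,232) and mug1 at (291,234), with the orange and purple decoys to the left.

```bash
cat > h.py <<'E'
import cv2, numpy as np
from bench import status, grab_frame, camera_model
from scipy.spatial.transform import Rotation as Ro
def cloud(p,d,m):
    R=cv2.Rodrigues(np.array(m['rvec'],float))[0]; K=np.array(m['K'])
    v,u=np.mgrid[0:480,0:640]
    c=np.stack([(u-K[0,2])/K[0,0]*d,(v-K[1,2])/K[1,1]*d,d],-1)
    return (c-np.array(m['tvec']).ravel())@R
def circ(x,y):
    A=np.c_[2*x,2*y,np.ones(len(x))]; s=np.linalg.lstsq(A,x*x+y*y,rcond=None)[0]
    return s[0],s[1],np.sqrt(s[2]+s[0]**2+s[1]**2)
def go(xyz,yaw=None):
    """tool-frame shift (mm) & turn about tool z to reach grasp TCP xyz with finger line y-axis direction 'yaw' (mod pi)"""
    o=status.get_obs(); R=Ro.from_rotvec(o['orientation'])
    t=R.inv().apply(np.array(xyz)-o['tcp_pos'])*1000
    yv=R.as_matrix()[:,1]; cur=np.arctan2(yv[1],yv[0]); dz=0
    if yaw is not None: dz=-((yaw-cur+np.pi/2)%np.pi-np.pi/2)
    # tilt correction
    zt=R.inv().apply([0,0,-1])
    print('t',o['clock'],'tcp',o['tcp_pos'].round(4),'q7 %.2f'%o['joints'][6],'| tilt rx,ry %.3f %.3f'%(-zt[1],zt[0]),'rz %.3f'%dz,'shift',t.round(1),'F',np.round(o['contact_force'],1),'w',round(o['grip_width'],4))
E
cat > m.py <<'E'
from h import *
P=[];C=[]
for n in ['scene','side']:
    z=np.load(f'{n}0.npz'); W=cloud(z['p'],z['d'],camera_model(n)); ok=z['d']>0
    hsv=cv2.cvtColor(z['p'],cv2.COLOR_RGB2HSV)
    if n=='scene':
        for k,(u,v) in dict(m1=(291,234),m2=(367,232),m3=(208,222),m4=(452,215)).items():
            print(k,W[v,u].round(3))
        pads=[]
        for u,v in [(256,293),(300,293),(345,294),(391,297)]:
            g=(abs(z['p'].astype(int)-z['p'][v,u].astype(int)).max(2)<22).astype(np.uint8)
            l=cv2.connectedComponents(g)[1]; mm=l==l[v,u]
            e=cv2.fitEllipse(max(cv2.findContours(mm.astype(np.uint8),0,1)[0],key=len)); uu,vv=e[0]
            m=camera_model(n);R=cv2.Rodrigues(np.array(m['rvec']))[0];c=-R.T@np.array(m['tvec']).ravel()
            ray=R.T@np.linalg.solve(np.array(m['K']),[uu,vv,1]); q=c+ray*(0.032-c[2])/ray[2]
            print('pad',mm.sum(),q.round(4),np.median(W[mm],0).round(4)); pads.append(q)
        pads=np.array(pads); f=np.polyfit(pads[:,1],pads[:,0],1); print('row slope',f)
    s=ok&(hsv[...,1]<60)&(hsv[...,2]>90)
    P.append(W[s]); 
    print(n,'table z',np.median(W[(z['d']>0)&(abs(W[...,2])<.02)][:,2]))
np.savez('cl.npz',a=P[0],b=P[1])
for k,h,rad,c0 in [('m1',.046,.019,(291,234)),('m2',.062,.023,(367,232)),('m3',.078,.027,(208,222)),('m4',.094,.031,(452,215))]:
    z=np.load('scene0.npz'); W=cloud(z['p'],z['d'],camera_model('scene')); c=W[c0[1],c0[0],:2]
    for nm,Q in (('scene',P[0]),('side',P[1]),('both',np.vstack(P))):
        cc=c
        for _ in range(3):
            a=Q[(np.hypot(*(Q[:,:2]-cc).T)<rad+.012)&(abs(Q[:,2]-h)<.006)]
            if len(a)<6: break
            x,y,rr=circ(a[:,0],a[:,1]); cc=np.array([x,y])
        b=Q[(Q[:,2]>.008)&(Q[:,2]<h+.01)]; d=b[:,:2]-cc; ds=np.hypot(*d.T)
        hh=d[(ds>rad+.007)&(ds<rad+.032)]
        print(k,nm,len(a),cc.round(4),round(rr,4),'zrim',np.median(a[:,2]).round(4),'handle',len(hh),np.degrees(np.arctan2(*hh.mean(0)[::-1])).round(1),np.hypot(*hh.mean(0)).round(4))
E
python3 m.py
```

```text
m1 [ 0.448 -0.093  0.047]
m2 [0.453 0.088 0.065]
m3 [ 0.437 -0.288  0.076]
m4 [0.417 0.29  0.087]
pad 785 [ 0.6003 -0.1649  0.032 ] [ 0.6005 -0.1645  0.0326]
pad 786 [ 0.5999 -0.0655  0.032 ] [ 0.6003 -0.0655  0.0327]
pad 792 [0.6029 0.0329 0.032 ] [0.6033 0.0323 0.0329]
pad 808 [0.611  0.1351 0.032 ] [0.6112 0.1348 0.033 ]
row slope [0.03531919 0.60408612]
scene table z 0.0012289080678519557
side table z -0.0012485222741415714
m1 scene 93 [ 0.4318 -0.0937] 0.0182 zrim 0.0443 handle 30 -109.2 0.0325
m1 side 48 [ 0.4302 -0.095 ] 0.017 zrim 0.0441 handle 24 -109.7 0.0359
m1 both 141 [ 0.4313 -0.0939] 0.0179 zrim 0.0442 handle 55 -109.7 0.0342
m2 scene 105 [0.4326 0.0933] 0.0216 zrim 0.0617 handle 36 -126.6 0.0382
m2 side 39 [0.4309 0.0903] 0.0211 zrim 0.059 handle 21 -125.9 0.039
m2 both 144 [0.4321 0.0924] 0.0215 zrim 0.0604 handle 59 -126.3 0.0386
m3 scene 139 [ 0.4127 -0.2975] 0.0254 zrim 0.0769 handle 46 133.6 0.0429
m3 side 120 [ 0.41  -0.301] 0.025 zrim 0.0766 handle 24 135.1 0.0422
m3 both 259 [ 0.4117 -0.2991] 0.0254 zrim 0.0767 handle 70 133.6 0.0429
m4 scene 164 [0.3883 0.3003] 0.0294 zrim 0.0934 handle 2 166.4 0.0492
m4 side 37 [0.3867 0.2971] 0.029 zrim 0.0913 handle 11 167.3 0.0459
m4 both 201 [0.3879 0.2996] 0.0293 zrim 0.0927 handle 14 170.1 0.0463
```

Run:
```python
from h import *
z=np.load('scene0.npz'); W=cloud(z['p'],z['d'],camera_model('scene'))
hsv=cv2.cvtColor(z['p'],cv2.COLOR_RGB2HSV)
for n,lo,hi in (('orange',5,14),('purple',125,150)):
    s=(hsv[...,0]>=lo)&(hsv[...,0]<=hi)&(hsv[...,1]>150)&(W[...,2]>.03)&(z['d']>0)&(W[...,0]<.5)&(W[...,1]<-.2)
    q=W[s]; zm=np.percentile(q[:,2],97); a=q[q[:,2]>zm-.006]; print(n,circ(a[:,0],a[:,1]),zm)
go([.4117,-.299,.15],np.radians(44))
```

```text
orange (np.float64(0.2952449674898842), np.float64(-0.3200984063136103), np.float64(0.025319373893596592)) 0.07982433156456978
purple (np.float64(0.3334524700292807), np.float64(-0.5378171286168739), np.float64(0.16683158536837364)) 0.08015899411513089
t 0.1 tcp [ 0.1681 -0.6532  0.2304] q7 -0.08 | tilt rx,ry -0.002 0.000 rz 1.055 shift [ 324.2 -282.1   80.9] F [ 0.1 -0.3 -0.7] w 0.0852
```

```bash
T="0 0 1.055 324 -282 80 0.65"; python3 -m creep '0 0 1.055 324 -282 60 0.65; 0 0 1.055 324 -282 60 0.65; 0 0 1.055 324 -282 60 0.65; 0 0 1.055 324 -282 60 0.65; 0 0 1.055 324 -282 60 0.65; 0 0 1.055 324 -282 60 0.65; 0 0 1.055 324 -282 60 0.65; 0 0 1.055 324 -282 60 0.65; 0 0 1.055 324 -282 60 0.65; 0 0 1.055 324 -282 60 0.65'
python3 - <<'E'
from h import *
go([.4117,-.299,.035],np.radians(44))
p,d=grab_frame('wrist'); cv2.imwrite('pics/w1.png',p[:,:,::-1])
E
```

```text
clock: 1.35
tcp_pos: [0.4107, -0.3015, 0.1714]
orientation: [2.889, -1.232, 0.0]
contact_force: [0.3, 0.6, -0.6]
grip_width: 0.0704
gripper_force: 0.0
t 1.35 tcp [ 0.4107 -0.3015  0.1714] q7 -1.85 | tilt rx,ry 0.001 -0.000 rz -0.003 shift [ -1.1  -2.6 136.4] F [ 0.3  0.6 -0.6] w 0.0704
```

View pics/w1.png

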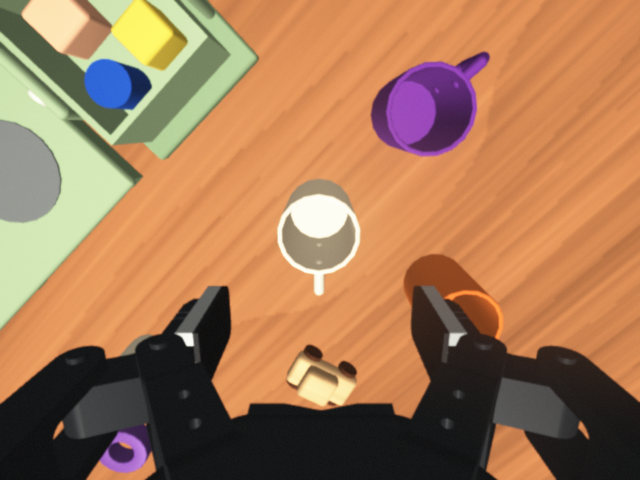

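The wrist view shows mug3 centred at (319,233), with its handle pointing down the image at (319,285). It is clear of the orange and purple mugs.

```bash
python3 -m creep '0 0 0 -1 -3 60 0.65; 0 0 0 -1 -3 110 0.65; 0 0 0 -1 -3 136 0.65; 0 0 0 -1 -3 136 0.65;0 0 0 -1 -3 136 0.1; 0 0 0 -1 -3 136 0.1; 0 0 0 -1 -3 136 0.1; 0 0 0 -1 -3 136 0.1; 0 0 0 -1 -3 136 0.1' 25; python3 -c "
from h import *
go([.4117,-.299,.17])"
```

```text
clock: 2.52
tcp_pos: [0.4139, -0.2978, 0.0364]
orientation: [2.891, -1.228, 0.003]
contact_force: [-1.2, 0.0, 7.1]
grip_width: 0.054
gripper_force: 26.9
t 2.525 tcp [ 0.4139 -0.2978  0.0364] q7 -1.84 | tilt rx,ry -0.000 -0.002 rz 0.000 shift [  -0.4    2.4 -133.6] F [-1.2  0.   7.1] w 0.054
```

```bash
python3 -m creep '0 0 0 0 0 -60 0.1; 0 0 0 0 0 -120 0.1; 0 0 0 0 0 -134 0.1; 0 0 0 0 0 -134 0.1'; python3 -c "
from h import *
go([.600,-.0655,.11],np.radians(88))"
```

```text
clock: 3.02
tcp_pos: [0.4135, -0.2972, 0.17]
orientation: [2.892, -1.228, 0.003]
contact_force: [-0.7, 0.9, -1.1]
grip_width: 0.0545
gripper_force: 27.3
t 3.025 tcp [ 0.4135 -0.2972  0.17  ] q7 -1.85 | tilt rx,ry -0.001 -0.002 rz -0.768 shift [ -37.3 -295.    60.2] F [-0.7  0.9 -1.1] w 0.0545
```

```bash
python3 -m creep '0 0 -0.768 -37 -295 0 0.1; 0 0 -0.768 -37 -295 0 0.1; 0 0 -0.768 -37 -295 0 0.1; 0 0 -0.768 -37 -295 0 0.1; 0 0 -0.768 -37 -295 0 0.1; 0 0 -0.768 -37 -295 0 0.1; 0 0 -0.768 -37 -295 0 0.1; 0 0 -0.768 -37 -295 60 0.1; 0 0 -0.768 -37 -295 60 0.1; 0 0 -0.768 -37 -295 60 0.1'
python3 - <<'E'
from h import *
go([.600,-.0655,.070],np.radians(88))
p,d=grab_frame('wrist'); cv2.imwrite('pics/w2.png',p[:,:,::-1])
p,d=grab_frame('side'); cv2.imwrite('pics/s2.png',cv2.resize(p[120:360,280:520,::-1],(480,480)))
E
```

```text
clock: 4.28
tcp_pos: [0.5997, -0.0667, 0.1102]
orientation: [3.141, -0.058, 0.0]
contact_force: [-0.0, 1.3, -0.6]
grip_width: 0.0545
gripper_force: 27.3
t 4.275 tcp [ 0.5997 -0.0667  0.1102] q7 -1.70 | tilt rx,ry 0.000 -0.000 rz -0.002 shift [ 0.3 -1.3 40.2] F [-0.   1.3 -0.6] w 0.0545
```

View pics/w2.png

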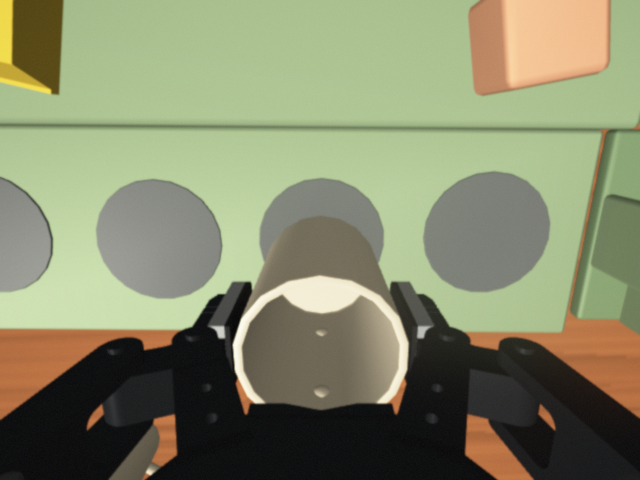

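View pics/s2.png

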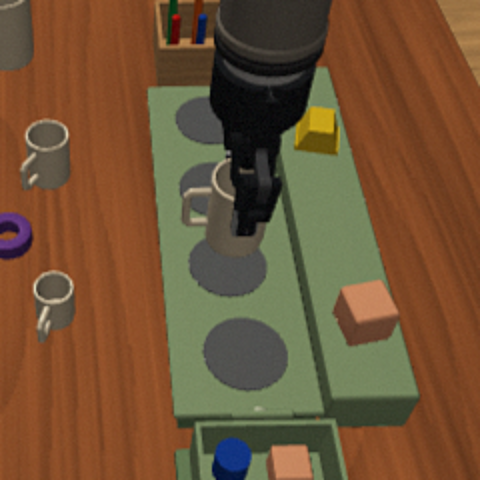

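Mug3 is held upright with its handle toward the robot. It hovers over the second pad from the bin, at (322,235) in the wrist view.

```bash
python3 - <<'E'
from h import *
p,d=grab_frame('wrist'); m=camera_model('wrist'); R=cv2.Rodrigues(np.array(m['rvec'],float))[0];c=-R.T@np.array(m['tvec']).ravel()
for u,v in [(159,238),(487,231)]:
    g=(abs(p.astype(int)-p[v,u].astype(int)).max(2)<25).astype(np.uint8); l=cv2.connectedComponents(g)[1]
    e=cv2.fitEllipse(max(cv2.findContours((l==l[v,u]).astype(np.uint8),0,1)[0],key=len)); ray=R.T@np.linalg.solve(np.array(m['K']),[*e[0],1]); print((c+ray*(.032-c[2])/ray[2]).round(4),e)
E
python3 -m creep '0 0 0 0 -1 20 0.1; 0 0 0 0 -1 35 0.1; 0 0 0 0 -1 41 0.1; 0 0 0 0 -1 41 0.1; 0 0 0 0 -1 41 0.55; 0 0 0 0 -1 41 0.55; 0 0 0 0 -1 41 0.55; 0 0 0 0 -1 0 0.55; 0 0 0 0 -1 -60 0.55; 0 0 0 0 -1 -100 0.55'
python3 - <<'E'
from h import *
go([.43,.15,.20],np.radians(83))
E
```

```text
[0.6059 0.0314 0.032 ] ((160.6832275390625, 240.61843872070312), (111.44334411621094, 127.43559265136719), 124.62957000732422)
[ 0.6033 -0.1656  0.032 ] ((486.0514831542969, 233.58143615722656), (113.33859252929688, 127.8570785522461), 56.872074127197266)
clock: 5.68
tcp_pos: [0.6006, -0.0646, 0.2122]
orientation: [3.141, -0.055, 0.004]
contact_force: [0.4, 0.4, -0.4]
grip_width: 0.0664
gripper_force: 0.0
t 5.675 tcp [ 0.6006 -0.0646  0.2122] q7 -1.68 | tilt rx,ry -0.000 -0.003 rz 0.087 shift [-178.  -208.5   11.7] F [ 0.4  0.4 -0.4] w 0.0664
```

Run:
```python
from h import *
go([.388,.2995,.17],np.radians(78))
```

```text
t 5.675 tcp [ 0.6006 -0.0646  0.2122] q7 -1.68 | tilt rx,ry -0.000 -0.003 rz 0.174 shift [-225.4 -356.4   41.6] F [ 0.4  0.4 -0.4] w 0.0664
```

```bash
python3 -m creep '0 0 0.174 -225 -356 30 0.85; 0 0 0.174 -225 -356 30 0.85; 0 0 0.174 -225 -356 30 0.85; 0 0 0.174 -225 -356 30 0.85; 0 0 0.174 -225 -356 30 0.85; 0 0 0.174 -225 -356 30 0.85; 0 0 0.174 -225 -356 30 0.85; 0 0 0.174 -225 -356 30 0.85; 0 0 0.174 -225 -356 30 0.85; 0 0 0.174 -225 -356 30 0.85'
python3 - <<'E'
from h import *
go([.388,.2995,.05],np.radians(78))
p,d=grab_frame('wrist'); cv2.imwrite('pics/w3.png',p[:,:,::-1])
p,d=grab_frame('scene'); cv2.imwrite('pics/s3.png',p[120:360,140:500,::-1])
E
```

```text
clock: 6.92
tcp_pos: [0.3884, 0.2977, 0.1793]
orientation: [3.123, -0.332, 0.0]
contact_force: [0.4, 0.1, -0.7]
grip_width: 0.0791
gripper_force: 0.0
t 6.925 tcp [0.3884 0.2977 0.1793] q7 -2.68 | tilt rx,ry 0.000 -0.000 rz -0.002 shift [ -0.8  -1.7 129.3] F [ 0.4  0.1 -0.7] w 0.0791
```

View pics/w3.png

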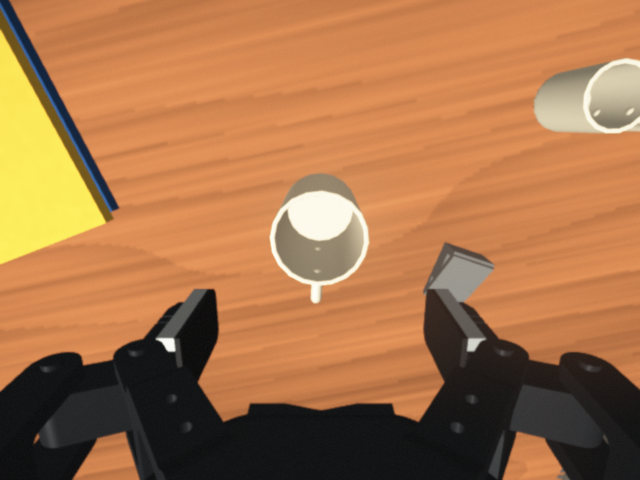

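View pics/s3.png

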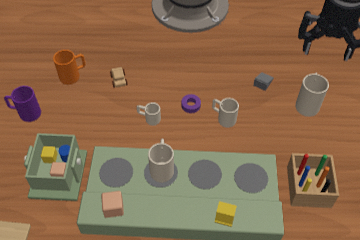

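The wrist view shows mug4 centred at (319,238) with its handle pointing down the image. The wedge at (460,270) is clear. The scene view shows mug3 standing on the second pad.

```bash
python3 -m creep '0 0 0 -1 -2 60 0.85; 0 0 0 -1 -2 110 0.85; 0 0 0 -1 -2 129 0.85; 0 0 0 -1 -2 129 0.85;0 0 0 -1 -2 129 0.3; 0 0 0 -1 -2 129 0.3; 0 0 0 -1 -2 129 0.3; 0 0 0 -1 -2 129 0.3; 0 0 0 -1 -2 70 0.3; 0 0 0 -1 -2 -20 0.3' 28; python3 -c "
from h import *
go([.388,.2995,.21])
go([.602,-.165,.21],np.radians(88))"
```

```text
clock: 8.28
tcp_pos: [0.3862, 0.3008, 0.1728]
orientation: [3.123, -0.327, -0.003]
contact_force: [1.1, 0.9, -0.2]
grip_width: 0.0622
gripper_force: 31.7
t 8.275 tcp [0.3862 0.3008 0.1728] q7 -2.70 | tilt rx,ry 0.001 0.002 rz 0.000 shift [  2.    0.9 -37.2] F [ 1.1  0.9 -0.2] w 0.0622
t 8.275 tcp [0.3862 0.3008 0.1728] q7 -2.70 | tilt rx,ry 0.001 0.002 rz -0.174 shift [307.7 410.9 -37.1] F [ 1.1  0.9 -0.2] w 0.0622
```

```bash
python3 -m creep '0 0 0 0 0 -11 0.3; 0 0 -0.174 306 409 -11 0.3; 0 0 -0.174 306 409 -11 0.3; 0 0 -0.174 306 409 -11 0.3; 0 0 -0.174 306 409 -11 0.3; 0 0 -0.174 306 409 -11 0.3; 0 0 -0.174 306 409 -11 0.3; 0 0 -0.174 306 409 -11 0.3; 0 0 -0.174 306 409 -11 0.3; 0 0 -0.174 306 409 -11 0.3'; python3 -c "
from h import *
go([.602,-.165,.084],np.radians(88))"
```

```text
clock: 9.52
tcp_pos: [0.601, -0.1678, 0.1813]
orientation: [3.139, -0.065, -0.002]
contact_force: [-0.4, 0.3, -0.5]
grip_width: 0.0622
gripper_force: 31.7
t 9.525 tcp [ 0.601  -0.1678  0.1813] q7 -1.51 | tilt rx,ry 0.002 0.002 rz -0.007 shift [ 1.  -3.1 97.3] F [-0.4  0.3 -0.5] w 0.0622
```

```bash
python3 -m creep '0 0 0 1 -3 50 0.3; 0 0 0 1 -3 85 0.3; 0 0 0 1 -3 98 0.3; 0 0 0 1 -3 98 0.3; 0 0 0 1 -3 98 0.3'; python3 -c "
from h import *
go([.602,-.165,.083],np.radians(88))
p,d=grab_frame('side'); cv2.imwrite('pics/s4.png',cv2.resize(p[120:420,280:520,::-1],(480,600)))"
```

```text
clock: 10.15
tcp_pos: [0.6028, -0.159, 0.0854]
orientation: [3.141, -0.054, 0.001]
contact_force: [0.3, 0.6, -0.7]
grip_width: 0.0627
gripper_force: 31.5
t 10.15 tcp [ 0.6028 -0.159   0.0854] q7 -1.54 | tilt rx,ry -0.000 -0.001 rz 0.000 shift [-0.6  6.   2.4] F [ 0.3  0.6 -0.7] w 0.0627
```

View pics/s4.png

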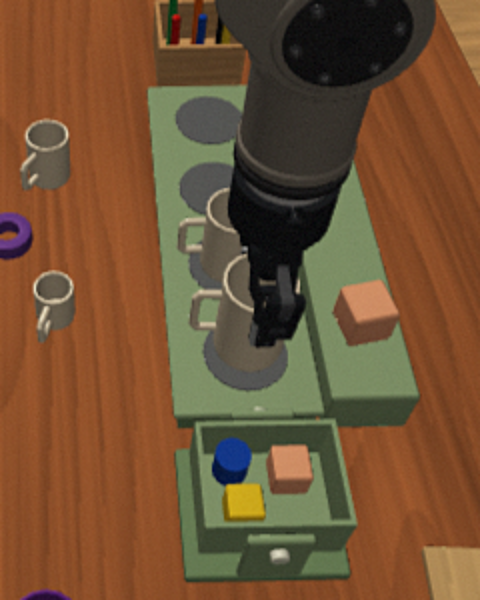

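Mug4 is upright over the bin-side pad, at about (247,350) in the crop, with its handle pointing to the front. I'll shift it 6 mm, lower it and release.

```bash
python3 -m creep '0 0 0 0 6 0 0.3; 0 0 0 0 6 2 0.3; 0 0 0 0 6 2.5 0.3; 0 0 0 0 6 2.5 0.3; 0 0 0 0 6 2.5 0.75; 0 0 0 0 6 2.5 0.75; 0 0 0 0 6 2.5 0.75; 0 0 0 0 6 -40 0.75; 0 0 0 0 6 -90 0.75; 0 0 0 0 6 -125 0.75';  python3 -c "
from h import *
go([.43,.15,.21],np.radians(88))
go([.4321,.0925,.15],np.radians(-126.2+90))"
```

```text
clock: 11.45
tcp_pos: [0.6028, -0.1655, 0.2123]
orientation: [3.141, -0.055, 0.004]
contact_force: [-0.2, -0.1, -0.3]
grip_width: 0.0746
gripper_force: 0.0
t 11.45 tcp [ 0.6028 -0.1655  0.2123] q7 -1.50 | tilt rx,ry 0.000 -0.002 rz -0.000 shift [-183.8 -309.2    1.7] F [-0.2 -0.1 -0.3] w 0.0746
t 11.45 tcp [ 0.6028 -0.1655  0.2123] q7 -1.50 | tilt rx,ry 0.000 -0.002 rz -0.974 shift [-179.8 -251.9   61.8] F [-0.2 -0.1 -0.3] w 0.0746
```

```bash
python3 -m creep '0 0 -0.974 -180 -252 40 0.41; 0 0 -0.974 -180 -252 40 0.41; 0 0 -0.974 -180 -252 40 0.41; 0 0 -0.974 -180 -252 40 0.41; 0 0 -0.974 -180 -252 40 0.41; 0 0 -0.974 -180 -252 40 0.41; 0 0 -0.974 -180 -252 40 0.41; 0 0 -0.974 -180 -252 40 0.41; 0 0 -0.974 -180 -252 40 0.41; 0 0 -0.974 -180 -252 40 0.41'
python3 - <<'E'
from h import *
go([.4321,.0925,.022],np.radians(-126.2+90))
p,d=grab_frame('wrist'); cv2.imwrite('pics/w5.png',p[:,:,::-1])
E
```

```text
clock: 12.7
tcp_pos: [0.4315, 0.0922, 0.1698]
orientation: [2.803, 1.419, 0.0]
contact_force: [-1.1, -0.9, -0.3]
grip_width: 0.0602
gripper_force: 0.0
t 12.7 tcp [0.4315 0.0922 0.1698] q7 -1.11 | tilt rx,ry 0.000 -0.000 rz -0.002 shift [  0.6   0.3 147.8] F [-1.1 -0.9 -0.3] w 0.0602
```

View pics/w5.png

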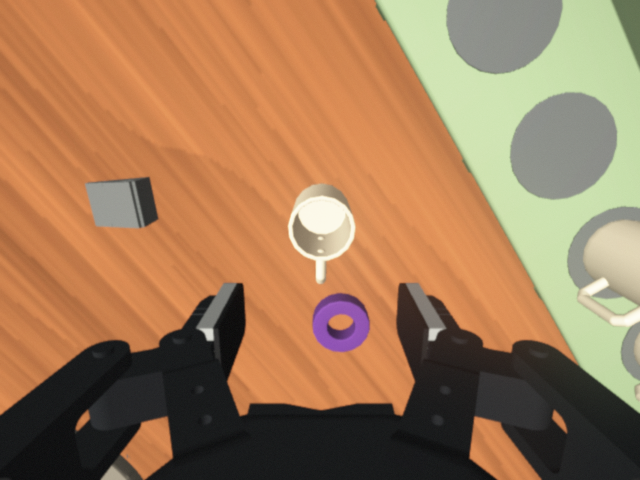

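The wrist view shows mug2 centred at (321,225) with its handle down the image. The ring at (341,322) lies clear of both fingers.

```bash
python3 -m creep '0 0 0 1 0 60 0.41; 0 0 0 1 0 115 0.41; 0 0 0 1 0 147 0.41; 0 0 0 1 0 147 0.41; 0 0 0 1 0 147 -0.1; 0 0 0 1 0 147 -0.1; 0 0 0 1 0 147 -0.1; 0 0 0 1 0 147 -0.1; 0 0 0 1 0 147 -0.1' 25; python3 -c "
from h import *
go([.4321,.0925,.17])"; python3 -m creep '0 0 0 0 0 -60 -0.1; 0 0 0 0 0 -115 -0.1; 0 0 0 0 0 -148 -0.1; 0 0 0 0 0 -148 -0.1; 0 0 0 0 0 -148 -0.1'; python3 -c "
from h import *
go([.604,.0325,.15],np.radians(88))"
```

```text
clock: 13.88
tcp_pos: [0.4325, 0.0936, 0.0236]
orientation: [2.801, 1.42, 0.002]
contact_force: [-0.5, -0.5, 7.3]
grip_width: 0.046
gripper_force: 26.2
t 13.875 tcp [0.4325 0.0936 0.0236] q7 -1.33 | tilt rx,ry 0.001 -0.001 rz 0.000 shift [  -1.     0.5 -146.4] F [-0.5 -0.5  7.3] w 0.046
clock: 14.5
tcp_pos: [0.4312, 0.0932, 0.1702]
orientation: [2.802, 1.421, -0.001]
contact_force: [-0.7, 0.5, -0.2]
grip_width: 0.046
gripper_force: 26.3
t 14.5 tcp [0.4312 0.0932 0.1702] q7 -1.12 | tilt rx,ry -0.000 0.001 rz 0.974 shift [ 53.2 175.3  20.1] F [-0.7  0.5 -0.2] w 0.046
```

```bash
python3 -m creep '0 0 0.974 53 175 0 -0.1; 0 0 0.974 53 175 0 -0.1; 0 0 0.974 53 175 0 -0.1; 0 0 0.974 53 175 0 -0.1; 0 0 0.974 53 175 0 -0.1; 0 0 0.974 53 175 0 -0.1; 0 0 0.974 53 175 60 -0.1; 0 0 0.974 53 175 95 -0.1; 0 0 0.974 53 175 95 -0.1; 0 0 0.974 53 175 95 -0.1'; python3 -c "
from h import *
go([.604,.0325,.056],np.radians(88))"
```

```text
clock: 15.75
tcp_pos: [0.605, 0.0332, 0.0768]
orientation: [-3.141, 0.053, -0.002]
contact_force: [0.4, -0.3, 0.0]
grip_width: 0.046
gripper_force: 26.3
t 15.75 tcp [0.605  0.0332 0.0768] q7 -1.91 | tilt rx,ry -0.000 -0.001 rz 0.001 shift [-1.   0.7 20.8] F [ 0.4 -0.3  0. ] w 0.046
```

```bash
python3 -m creep '0 0 0 -1 0 15 -0.1; 0 0 0 -1 0 21 -0.1; 0 0 0 -1 0 21 -0.1; 0 0 0 -1 0 21 -0.1; 0 0 0 -1 0 21 0.4; 0 0 0 -1 0 21 0.4; 0 0 0 -1 0 21 0.4; 0 0 0 -1 0 -30 0.4; 0 0 0 -1 0 -80 0.4; 0 0 0 -1 0 -110 0.4';  python3 -c "
from h import *
go([.4315,-.094,.16],np.radians(-109.5+90))"
```

```text
clock: 17.0
tcp_pos: [0.6042, 0.0332, 0.1885]
orientation: [-3.141, 0.055, -0.005]
contact_force: [-0.1, 0.1, -0.2]
grip_width: 0.06
gripper_force: 0.0
t 17.0 tcp [0.6042 0.0332 0.1885] q7 -1.87 | tilt rx,ry -0.001 -0.003 rz -1.266 shift [-168.2  133.2   27.9] F [-0.1  0.1 -0.2] w 0.06
```

```bash
python3 -m creep '0 0 -1.266 -168 133 15 0.22; 0 0 -1.266 -168 133 15 0.22; 0 0 -1.266 -168 133 15 0.22; 0 0 -1.266 -168 133 15 0.22; 0 0 -1.266 -168 133 15 0.22; 0 0 -1.266 -168 133 15 0.22; 0 0 -1.266 -168 133 15 0.22; 0 0 -1.266 -168 133 15 0.22; 0 0 -1.266 -168 133 15 0.22; 0 0 -1.266 -168 133 15 0.22'
python3 - <<'E'
from h import *
go([.4315,-.094,.012],np.radians(-109.5+90))
p,d=grab_frame('wrist'); cv2.imwrite('pics/w6.png',p[:,:,::-1])
E
```

```text
clock: 18.25
tcp_pos: [0.4307, -0.094, 0.1708]
orientation: [2.567, 1.812, -0.0]
contact_force: [1.0, 0.2, -0.5]
grip_width: 0.052
gripper_force: 0.0
t 18.25 tcp [ 0.4307 -0.094   0.1708] q7 -0.38 | tilt rx,ry -0.000 0.000 rz -0.001 shift [  0.3   0.8 158.8] F [ 1.   0.2 -0.5] w 0.052
```

View pics/w6.png

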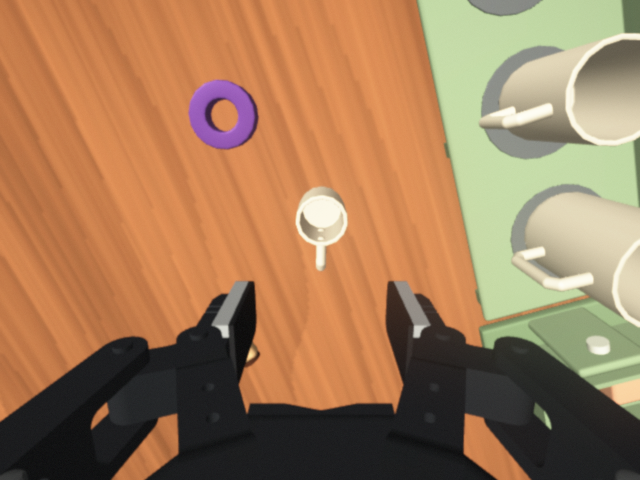

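The wrist view shows mug1 centred at (321,216) with its handle down the image, clear of the toys.

```bash
python3 -m creep '0 0 0 0 1 60 0.22; 0 0 0 0 1 120 0.22; 0 0 0 0 1 158 0.22; 0 0 0 0 1 158 0.22; 0 0 0 0 1 158 -0.3; 0 0 0 0 1 158 -0.3; 0 0 0 0 1 158 -0.3; 0 0 0 0 1 158 -0.3; 0 0 0 0 1 158 -0.3' 25; python3 -c "
from h import *
go([.4315,-.094,.20])"; python3 -m creep '0 0 0 0 0 -60 -0.3; 0 0 0 0 0 -115 -0.3; 0 0 0 0 0 -170 -0.3; 0 0 0 0 0 -186 -0.3; 0 0 0 0 0 -186 -0.3; 0 0 0 0 0 -186 -0.3'; python3 -c "
from h import *
go([.610,.135,.18],np.radians(88))"
```

```text
clock: 19.42
tcp_pos: [0.4325, -0.0946, 0.0138]
orientation: [2.564, 1.812, 0.002]
contact_force: [-0.7, 0.1, 9.0]
grip_width: 0.0358
gripper_force: 30.1
t 19.425 tcp [ 0.4325 -0.0946  0.0138] q7 -0.59 | tilt rx,ry 0.002 0.000 rz 0.000 shift [   0.2   -0.7 -186.2] F [-0.7  0.1  9. ] w 0.0358
clock: 20.18
tcp_pos: [0.4304, -0.0943, 0.1972]
orientation: [-2.564, -1.812, 0.003]
contact_force: [-0.4, -0.1, -0.6]
grip_width: 0.0358
gripper_force: 29.1
t 20.175 tcp [ 0.4304 -0.0943  0.1972] q7 -0.36 | tilt rx,ry -0.003 0.000 rz 1.266 shift [276.1  92.8  16.8] F [-0.4 -0.1 -0.6] w 0.0358
```

Run:
```python
from h import *
p,d=grab_frame('wrist'); q,d=grab_frame('side'); cv2.imwrite('pics/w7.png',np.hstack([p[100:460,140:500,::-1],q[120:480,200:560,::-1]]))
```

```text
(no output)
```

View pics/w7.png

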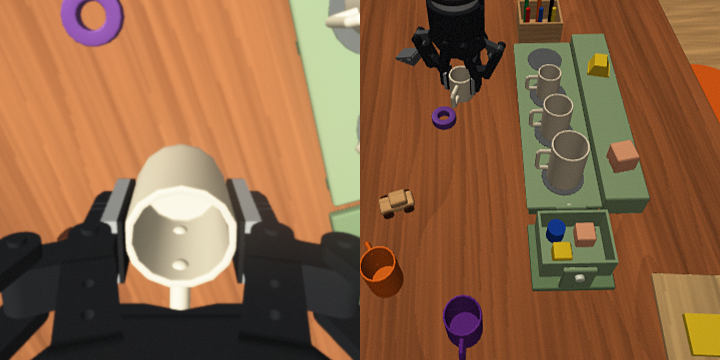

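Mug1 is held upright, with its rim at (181,238) and its handle down the image. Mugs 4, 3 and 2 stand on their pads with handles to the front.

```bash
python3 -m creep '0 0 1.266 276 93 0 -0.3; 0 0 1.266 276 93 0 -0.3; 0 0 1.266 276 93 0 -0.3; 0 0 1.266 276 93 0 -0.3; 0 0 1.266 276 93 0 -0.3; 0 0 1.266 276 93 0 -0.3; 0 0 1.266 276 93 0 -0.3; 0 0 1.266 276 93 50 -0.3; 0 0 1.266 276 93 100 -0.3; 0 0 1.266 276 93 125 -0.3'; python3 -c "
from h import *
go([.610,.135,.0465],np.radians(88))"
```

```text
clock: 21.52
tcp_pos: [0.6085, 0.1342, 0.069]
orientation: [3.139, -0.054, -0.01]
contact_force: [0.0, -0.2, -0.2]
grip_width: 0.0362
gripper_force: 29.1
t 21.525 tcp [0.6085 0.1342 0.069 ] q7 -2.11 | tilt rx,ry 0.002 0.007 rz 0.000 shift [ 1.6 -0.9 22.5] F [ 0.  -0.2 -0.2] w 0.0362
```

```bash
python3 -m creep '0 0 0 1 0 15 -0.3; 0 0 0 1 0 15 -0.3; 0 0 0 1 0 15 -0.3'; python3 -c "
from h import *
go([.610,.135,.0465],np.radians(88))"
```

```text
clock: 21.9
tcp_pos: [0.6132, 0.1351, 0.0597]
orientation: [-3.141, 0.055, -0.002]
contact_force: [0.2, 0.2, -0.4]
grip_width: 0.0358
gripper_force: 29.1
t 21.9 tcp [0.6132 0.1351 0.0597] q7 -2.11 | tilt rx,ry -0.001 -0.002 rz -0.000 shift [-3.2  0.2 13.2] F [ 0.2  0.2 -0.4] w 0.0358
```

```bash
python3 -m creep '0 0 0 -3 0 8 -0.3; 0 0 0 -3 0 13.5 -0.3; 0 0 0 -3 0 13.5 -0.3; 0 0 0 -3 0 13.5 -0.3; 0 0 0 -3 0 13.5 0.2; 0 0 0 -3 0 13.5 0.2; 0 0 0 -3 0 13.5 0.2; 0 0 0 -3 0 -30 0.2; 0 0 0 -3 0 -90 0.2; 0 0 0 -3 0 -150 0.2'; python3 -m creep '0 0 0 -140 0 0 0.2; 0 0 0 -140 0 0 0.2; 0 0 0 -140 0 0 0.2; 0 0 0 -140 0 0 0.2;0 0 0 -140 0 0 0.2'
python3 - <<'E'
from h import *
Ps=[]
for n in ('scene','side'):
    p,d=grab_frame(n); W=cloud(p,d,camera_model(n)); hsv=cv2.cvtColor(p,cv2.COLOR_RGB2HSV)
    Ps.append(W[(d>0)&(hsv[...,1]<60)&(hsv[...,2]>90)]); cv2.imwrite(f'pics/{n}9.png',p[:,:,::-1])
for k,h,rad,c in [('m1',.046,.019,(.610,.135)),('m2',.062,.023,(.604,.032)),('m3',.078,.027,(.602,-.066)),('m4',.094,.031,(.602,-.165))]:
    for nm,Q in (('scene',Ps[0]),('side',Ps[1])):
        cc=np.array(c); h2=h+.032
        for _ in range(3):
            a=Q[(np.hypot(*(Q[:,:2]-cc).T)<rad+.012)&(abs(Q[:,2]-h2)<.006)]; x,y,rr=circ(a[:,0],a[:,1]); cc=np.array([x,y])
        b=Q[(Q[:,2]>.042)&(Q[:,2]<h2)]; e=b[:,:2]-cc; ds=np.hypot(*e.T); hh=e[(ds>rad+.007)&(ds<rad+.032)]
        print(k,nm,len(a),cc.round(4),rr.round(4),'off',((cc-c)*1000).round(1),'zrim',np.median(a[:,2]).round(4),'handle',len(hh),np.degrees(np.arctan2(*hh.mean(0)[::-1])).round(1))
E
```

```text
clock: 23.15
tcp_pos: [0.609, 0.1348, 0.2103]
orientation: [3.141, -0.055, -0.001]
contact_force: [0.0, -0.6, -0.5]
grip_width: 0.0511
gripper_force: 0.0
clock: 23.78
tcp_pos: [0.4712, 0.1398, 0.2091]
orientation: [-3.14, 0.057, -0.002]
contact_force: [-0.6, 0.4, 0.5]
grip_width: 0.0512
gripper_force: 0.0
m1 scene 121 [0.6079 0.1368] 0.0185 off [-2.1  1.8] zrim 0.0771 handle 18 179.0
m1 side 14 [0.6094 0.1333] 0.0175 off [-0.6 -1.7] zrim 0.0751 handle 14 175.7
m2 scene 139 [0.6021 0.0349] 0.0213 off [-1.9  2.9] zrim 0.0939 handle 16 177.4
m2 side 30 [0.6002 0.0322] 0.0213 off [-3.8  0.2] zrim 0.0924 handle 11 179.0
m3 scene 160 [ 0.601  -0.0624] 0.0254 off [-1.   3.6] zrim 0.1095 handle 14 178.6
m3 side 35 [ 0.5989 -0.0646] 0.0256 off [-3.1  1.4] zrim 0.1075 handle 19 -179.6
m4 scene 199 [ 0.603  -0.1629] 0.0293 off [1.  2.1] zrim 0.1255 handle 14 174.0
m4 side 60 [ 0.6005 -0.1656] 0.0293 off [-1.5 -0.6] zrim 0.124 handle 16 175.3
```

View pics/scene9.png

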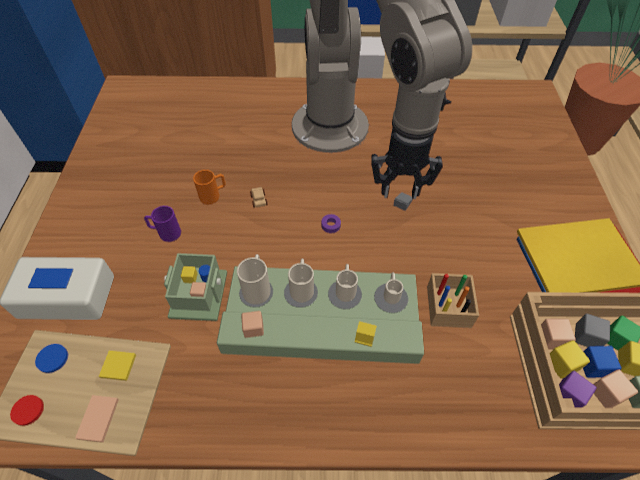

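All four mugs stand on their pads, at (255,283), (301,283), (346,285) and (393,290). They run tallest to smallest away from the bin, with handles toward the robot, and the gripper is clear.

```bash
python3 -c "
from bench import r
print(r.hand_in())"
```

```text
the job is handed in; nothing more can be done
None
```

I placed all four mugs in size order from the bin, each measured within about 5 mm of its pad's centre with its handle facing the front, and handed the job in at about 24 s; the judge gave no verdict.

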